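Click the filter tray into the filter stand

ROBOT

A 6-joint arm with a two-finger parallel gripper is mounted at the origin on the work surface. World frame = base frame: x ahead of the robot, y to its left, z up, the work surface at z = 0. Lengths are in mm, angles in rad, forces in N, time in s.
With the tool pointing down it reaches from about 250 to 800 mm from the base axis. Payload 8.5 kg.
Tool frame: the origin (TCP) lies midway between the tips of the shut fingers; the grasp point (between the pads) lies behind it (arm.grasp_offset is the x of the grasp point in the tool frame, in mm); x points along the fingers, y is the direction in which the jaws open and shut, and the axes are right-handed (so a half turn about x gives the same grasp; the last joint's range is limited). The gripper opens to 85 mm and grips with 20 to 120 N. Pads are 22 mm wide; open, the fingers measure 114 mm over their backs; the gripper's body (76 mm by 85 mm) begins 54 mm behind the grasp point. The pads swing forward as they close: fully open they stand 13 mm farther back than shut.
Start: joints at [-1.337, 0.238, -0.013, 1.319, 0, 1.571], TCP at [121.618, -510.674, 231.276] pointing down, gripper open.
Joint ranges: [-2.66, 2.66], [-1.03, 1.9], [-1.14, 1.46], [-1.82, 2.27], [-1.45, 1.34], [-3.14, 3.14]. Speed limits (rad/s): [2.22, 2.22, 2.79, 3.14, 3.14, 3.14].

INTERFACE

Orientations are given as a 3x3 rotation matrix whose columns are the frame's x, y, z axes.
In Python, from cell import arm gives the robot as it stands. The module is installed in compiled form; this text tells all that it offers.
- The arm moves only by the shell command python3 -m pendant 'ROWS' [FORCE]. ROWS is JSON, a list of rows, each a list of 7 numbers: the turn, a rotation vector about the tool's x, y, z in rad, then the shift along the tool's x, y, z in mm, then the finger opening in mm, from 0 to 85.4. A call has exactly 5 rows; each row shifts and turns the commanded pose from where the row before left it, along the tool's axes as they then stand; what a row does not reach is not made up. A row lasts 1/8 s, in which the tool goes at most 62.5 mm and 10.7 degrees, less where a joint would pass 70% of its speed; a pose out of reach is approached as far as the arm can. A call is refused whole if a number of a shift passes 62.5 or a number of a turn 0.188, either way. A call with a gripper value outside its range is refused whole. The fingers move at their own pace and stop on an object; FORCE is the grip in N (left out, the last holds). Time passes only in rows, so rows that do not move let the fingers close, or fill a call up. It gives the time, the measured TCP pose, the force and the opening at its end, in the units of the state.
- arm.get_state(): the state, without advancing time (a new reading comes with each control period).
- arm.snapshot(name): name is "side" or "top" or "wrist"; returns (picture, depth): 480x640x3 uint8, blue, green, red; 480x640 float32, mm along the optical axis (not along the pixel's ray), 0 where there is no reading.
- arm.calibration(name): a dict with "vertical_fov" (degrees; the focal length in pixels is half the picture's height over the tangent of half this angle, whatever the lens; pixels are square), "cx", "cy" (the principal point, pixels), "world_to_cam" (4x4, takes a point from world to camera coordinates). Camera axes: x right, y up, looking along -z (the intrinsics and any distortion apply to the point x, -y, -z); pixel columns grow to the right and rows downward; lengths in mm; the calibration is good to about 2 mm. A picture is of the moment at which its call begins: read the wrist's pose just before it. calibration takes no time and is no camera call; for the wrist camera it gives the pose at the moment of the call.
- arm.finish_job(): hands the job in, once; it reports no verdict.
The state is a dict: "t": time; "joint_positions": joint angles; "dq": joint speeds; "effort": joint torques, N m; "eef_pos": TCP position; "ee_rot": TCP orientation; "wrist_force": force on the tool from outside, world axes, zero at the start; "moment": the same for the moment, N m; "opening": opening from 0.0 (shut) to 1.0 (fully open).
Only numpy, scipy, OpenCV 4.12 (cv2) and the standard library are available. Lean on these libraries where they do the work, as an engineer would, in place of code of your own. Each camera call takes 0.05 s, during which the arm holds its last target. There are 200 camera calls.

TASK

Load the green filter tray into the filter stand: pick it up by its fin, lay it flat on the stand's loading apron, disc end towards the glass tube, between the flared guides and short of the orange catch, and let go without dropping it. Then push it from behind along the channel, fully home under the tube, until the orange spring catch has snapped out behind it, and move the hand clear. Leave the pink tray and everything else standing where it is.

Things in the scene. Friction and masses are not known exactly. Their poses are not given: they have to be found in the camera images.
- tray_green: Green plastic filter tray, a loose slab 110 (x) x 89 (y) x 14 (z) mm, 0.15 to 0.31 kg, lying flat on the table. Origin: centre of its underside, z up. +x is its leading end: its corners are cut off, 24 mm along x by 10 mm along y, a flat white filter disc 52 mm wide on top at x = +26 mm. -x is its square trailing end.
- fin_top (a point): Middle of the top of the green tray's upright grip fin, at x = -22.5, y = 0, z = +54 mm of the tray. The fin is 25 mm long (tray x), 12 mm thick (tray y) and stands 40 mm above the slab; pinch it from above across its thickness.
- tray_pink: The same tray in pink: not wanted, must stay where it lies. Origin and axes as the green one.
- dock: Filter stand fixed to the table, 305 x 150 mm; slippery flat pale-wood deck 40 mm above its origin (the origin is 0 to 30 mm above the table: adjustable stand). +x is the direction of pushing in, y left, z up. A tray that is home has its origin at x = 0 (-3 to +2 mm play), y = 0 (3 mm play either way), z = 40 mm here and its axes along the stand's; the back stop is at x = +57 mm.
- apron (a point): On the deck's surface at x = -160, y = 0 mm of the stand: a good place for the tray's origin when it is laid down. The open loading apron runs from the deck's edge (x = -235) to x = -150 mm, 150 mm wide. Then flared guide rails 14 mm high narrow from 138 mm apart (x = -150) to 94 mm (x = -105 mm).
- mouth (a point): Middle of the channel's mouth, on the deck, at x = -105 mm of the stand. From here to the back stop the channel is 95 mm wide between rails 14 mm high.
- bridge (a point): Middle of the underside of a black steel bridge, at x = +32, y = 0 mm of the stand, 22 mm above the deck. It spans x = 1 to 63 mm, 136 mm across; on it stands a clear glass tube 58 mm wide with a yellow funnel 76 mm wide on top, up to 166 mm above the deck. The home tray's disc lies under it, its fin just outside.
- catch (a joint): Orange spring catch in the channel's left (+y) wall, sliding along the stand's y. 0 = sprung out, nose 12 mm into the channel; grows (m, to 0.018) as it is pushed aside, about 0.007 to 0.012 while the tray's side passes. Spring 1 N at 0, 3 N at 0.012. Pushing the tray past it takes about 2 to 6 N.
- catch_nose (a point): Top of the tip of the catch's round nose (12 mm wide, x = -70 to -58): x = -64, y = +35 mm of the stand, 13 mm above the deck, when sprung out. Its flank slopes away towards the apron (to x = -104 mm at the wall). Once the tray's trailing end has passed x = -58 mm the nose snaps out behind it.
- jar: Bystander: glass jar with red cap, 76 mm wide, 85 mm high, origin under its centre.
- bottle: Bystander: glass bottle, 72 mm wide, 190 mm high, origin under its centre.
- core: Bystander: upright light-wood cylinder, 60 mm wide, 120 mm high, origin under its centre.
- lid_red: Bystander: flat red plastic disc, 90 mm wide, 12 mm thick, origin under its centre.
- cone: Bystander: black stepped cone, 104 mm wide, 63 mm high, origin under its centre.
- funnel: Bystander: blue funnel standing mouth down, 90 mm wide, 90 mm high, origin under its centre.
There are look-alikes about, which are no part of the job. There is more than one size of the tray_green; the job needs the middle-sized.

How it is judged (in metres and radians):
On the way, in this order (a step that is already met when the one before it is completed fails the run):
1. the green tray lies flat on the loading apron, between the guides and short of the catch, let go and at rest (x of tray_green in the frame of dock between -0.225 and -0.13 m and y of tray_green in the frame of dock between -0.035 and 0.035 m and z of tray_green in the frame of dock between 0.035 and 0.046 m and angle between tray_green's own z axis and vertical below 0.08 rad and angle between the x axis of tray_green and the x axis of dock, either way round below 0.4 rad and contact force between the fingers and tray_green below 0.2 N and linear speed of tray_green below 0.02 m/s and value of joint catch below 0.003 m), for 0.2 s.
2. the tray, flat in the channel, has pushed the catch aside (x of tray_green in the frame of dock between -0.14 and -0.008 m and z of tray_green in the frame of dock between 0.035 and 0.046 m and value of joint catch above 0.006 m), for 0.05 s.
At the end, for the whole second after the job is handed in: The green tray lies flat and fully home in the stand (within 6 mm along and across the channel, 5 mm in height, 0.08 rad of the channel's direction and 0.06 rad of level), at rest and released, and the catch is out behind it (joint under 3 mm) (x of tray_green in the frame of dock between -0.006 and 0.006 m and y of tray_green in the frame of dock between -0.006 and 0.006 m and z of tray_green in the frame of dock between 0.036 and 0.045 m and angle between the x axis of tray_green and the x axis of dock, either way round below 0.08 rad and angle between tray_green's own z axis and vertical below 0.06 rad and value of joint catch below 0.003 m and linear speed of tray_green below 0.01 m/s and contact force between the fingers and tray_green below 0.2 N); the robot touches nothing.
It fails at once if the green tray was let go more than 20 mm above the stand's deck (z of tray_green in the frame of dock above 0.062 m and contact force between anything else and tray_green below 0.01 N and horizontal distance between tray_green and dock below 0.27 m).
It fails at once if a bystander or the pink tray was shifted by more than 30 mm (distance of any of tray_pink, jar, bottle, core, lid_red, cone, funnel from where it was at the start of the episode above 0.03 m).
It also fails if it takes over 56 s, if anything falls off the work surface, if the arm or the gripper's body presses on something with over 40 N, if the wrist force passes 120 N, or if a joint passes its speed limit or range.

## Working session

There is one attempt and no reset: what is moved stays moved. The work goes in short steps, Python scripts to look and compute and a shell command to move; the robot and the scene stay as the last step left them, time stands still between calls to the robot, and variables do not carry over. Pictures are saved under pics/ and viewed, on a budget of 10 in all, crops included, one or two more only if the job needs it, and the job is handed in when it is done.

```bash
mkdir -p pics; cat > h.py <<'E'
import numpy as np, cv2
from cell import arm
def snap(n,f):
    c=arm.calibration(n); p,d=arm.snapshot(n); cv2.imwrite('pics/'+f+'.png',p); np.savez('pics/'+f,p=p,d=d,W=c['world_to_cam'],k=[240/np.tan(np.radians(c['vertical_fov']/2)),c['cx'],c['cy']]); return p,d,c
def load(f):
    z=np.load('pics/'+f+'.npz'); return z['p'],z['d'],z['W'],z['k']
def pts(f,u,v,d=None):
    p,D,W,k=load(f); u=np.asarray(u,float);v=np.asarray(v,float)
    if d is None: d=D[v.astype(int),u.astype(int)]
    q=np.stack([(u-k[1])/k[0]*d,-(v-k[2])/k[0]*d,-d*np.ones_like(u),np.ones_like(u)],-1)
    return (q@np.linalg.inv(W).T)[...,:3]
def onz(f,u,v,z):
    a=pts(f,u,v,1.);b=pts(f,u,v,1000.); t=(z-a[...,2])/(b[...,2]-a[...,2]); return a+(b-a)*t[...,None]
E
python3 - <<'E'
from h import *
for n in('top','side'):
    p,d,c=snap(n,n+'1'); print(n,c)
s=arm.get_state(); print(s['ee_rot'],arm.grasp_offset,s['t'])
E
```

```text
top {'vertical_fov': 44.76976384811288, 'cx': 312.77992405572445, 'cy': 243.70985883534507, 'world_to_cam': array([[-8.66461085e-02, -9.96220920e-01, -6.02745135e-03,
         5.50498532e+01],
       [ 9.75393176e-01, -8.60627201e-02,  2.02981180e-01,
        -5.19990934e+02],
       [-2.02732837e-01,  1.17083944e-02,  9.79164088e-01,
        -1.71283656e+03],
       [ 0.00000000e+00,  0.00000000e+00,  0.00000000e+00,
         1.00000000e+00]])}
side {'vertical_fov': 48.51354805220126, 'cx': 320.26154803011065, 'cy': 248.13353523319267, 'world_to_cam': array([[-9.83787823e-01, -1.79313313e-01,  2.87315614e-03,
         5.27487887e+02],
       [ 1.37622565e-01, -7.44588934e-01,  6.53182477e-01,
        -1.17826946e+02],
       [-1.14984994e-01,  6.42988379e-01,  7.57195085e-01,
        -1.58148828e+03],
       [ 0.00000000e+00,  0.00000000e+00,  0.00000000e+00,
         1.00000000e+00]])}
[[-3.27862514e-04  2.31652198e-01 -9.72798618e-01]
 [ 1.26991774e-03 -9.72797790e-01 -2.31652428e-01]
 [-9.99999140e-01 -1.31132437e-03  2.47646925e-05]] -18.700000000000003 0.1
```

View pics/top1.png

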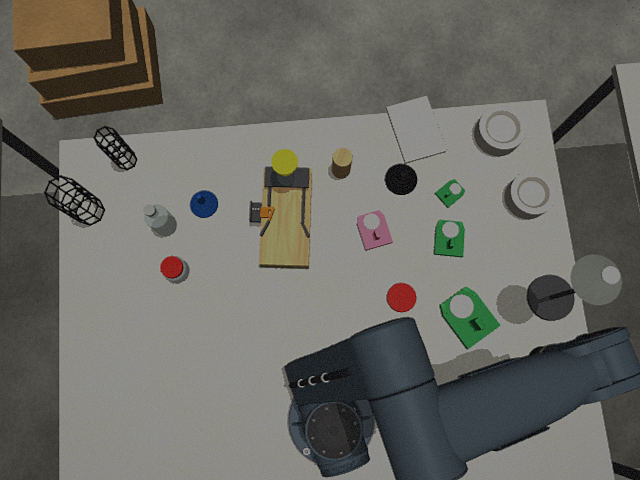

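View pics/side1.png

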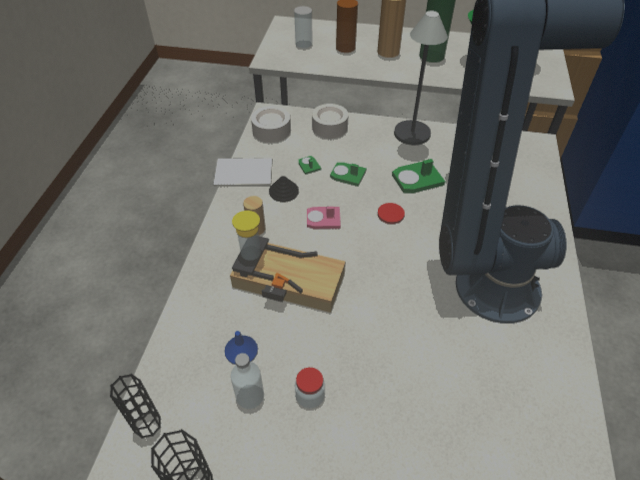

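Candidates for the green tray in the top view: small (450,192), middle (450,238), large (469,317), plus the pink one (375,230). By the description I choose the middle one. I'll check its size and the stand in an enlarged crop.

```bash
python3 - <<'E'
from h import *
p,d,W,k=load('top1')
a=cv2.resize(p[210:265,425:475],None,fx=8,fy=8,interpolation=cv2.INTER_CUBIC)
b=cv2.resize(p[145:275,240:320],None,fx=4.6,fy=4.6,interpolation=cv2.INTER_CUBIC)
o=np.zeros((600,800,3),np.uint8);o[:a.shape[0],:400]=a;o[:b.shape[0],410:410+b.shape[1]]=b
cv2.imwrite('pics/crop.png',o)
hsv=cv2.cvtColor(p,cv2.COLOR_BGR2HSV)
for nm,(lo,hi) in dict(green=((45,80,40),(85,255,255)),pink=((155,60,80),(175,255,255))).items():
    m=cv2.inRange(hsv,lo,hi);n,l,s,c=cv2.connectedComponentsWithStats(m)
    for i in range(1,n):
        if s[i,4]>150:
            v,u=np.nonzero(l==i);q=onz('top1',u,v,14.);r=cv2.minAreaRect(q[:,:2].astype(np.float32));print(nm,c[i],s[i,4],r,np.median(pts('top1',u,v)[:,2]))
# dock: wood colour
u,v=np.meshgrid(range(255,315),range(165,272));u=u.ravel();v=v.ravel();q=pts('top1',u,v)
for uu,vv in((285,245),(285,215),(285,262),(275,258),(300,255),(450,250),(285,280),(375,250)):print(uu,vv,pts('top1',uu,vv).round(1))
E
```

```text
green [448.57865169 193.63764045] 356 ((657.8950805664062, -437.075927734375), (62.29970169067383, 79.02289581298828), 34.40537643432617) 9.142260430780539
green [448.99069149 240.82712766] 752 ((512.696044921875, -414.4726257324219), (88.98381042480469, 111.72314453125), 79.1220932006836) 13.034032039776548
green [470.46322581 319.61032258] 1550 ((267.87890625, -438.1512145996094), (153.02471923828125, 124.35382843017578), 29.64578628540039) 18.27071477441939
pink [374.22809458 232.17663421] 719 ((560.3001098632812, -182.88751220703125), (110.75672912597656, 88.1074447631836), 11.304752349853516) 13.278116105696427
285 245 [526.6  93.7  51.9]
285 215 [619.   86.4  56.3]
285 262 [473.2  97.5  58.4]
275 258 [488.4 126.7  56.5]
300 255 [491.2  50.9  55.2]
450 250 [ 474.  -411.6   13.7]
285 280 [427.6 104.2  -1.1]
375 250 [ 497.8 -183.2   -5. ]
```

View pics/crop.png

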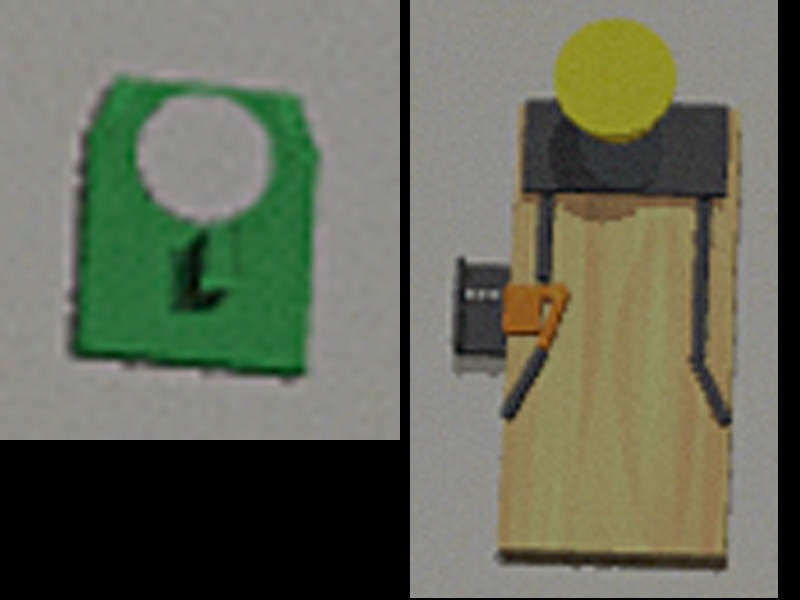

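The middle tray measures 111.7 x 89 mm with a height of 13 mm, so it matches; the small one (62 x 79) and the large one (153 x 124) do not. The stand's deck corners are at full-image pixels of about (259.6,264.1), (308.7,266.7), (311.1,168.5) and (263.9,168.5), and the orange catch is on the left.

```bash
cat >> h.py <<'E'
def dockfit(f,C,z):
    # corners order nearleft, nearright, farright, farleft in dock frame
    D=np.array([[-235,75],[-235,-75],[70,-75],[70,75]],float)
    Q=onz(f,C[:,0],C[:,1],z)[:,:2]
    a=D-D.mean(0);b=Q-Q.mean(0);th=np.arctan2((a[:,0]*b[:,1]-a[:,1]*b[:,0]).sum(),(a*b).sum())
    R=np.array([[np.cos(th),-np.sin(th)],[np.sin(th),np.cos(th)]]);o=Q.mean(0)-R@D.mean(0)
    return o,th,np.linalg.norm(b)/np.linalg.norm(a),(Q-(D@R.T+o))
E
python3 - <<'E'
from h import *
C=np.array([[259.6,264.1],[308.7,266.7],[311.1,168.5],[263.9,168.5]])
p,d,W,k=load('top1')
u,v=np.meshgrid(range(268,300),range(225,260));z=pts('top1',u.ravel(),v.ravel())[:,2];print('deck z',np.median(z))
u,v=np.meshgrid(range(240,300),range(290,320));print('table z',np.median(pts('top1',u.ravel(),v.ravel())[:,2]))
for z in(45,55,65):print(z,*dockfit('top1',C,z))
print(load('top1')[1][200:215,285])
q=pts('top1',*np.meshgrid(range(434,466),range(218,258)));print('tray z',np.percentile(q[...,2],[5,50,95]))
u=np.array([425+192/8]);v=np.array([210+245/8]);print('fin top',onz('top1',u,v,54))
r=arm.get_state();print(arm.calibration('wrist')['world_to_cam'])
E
```

```text
deck z 57.40088965094253
table z -0.8455657914374797
45 [700.25919025  75.21282303] -0.1118103933335518 1.004491953898139 [[ 0.84705197 -0.84983691]
 [-3.37900253  0.88706542]
 [ 3.07715808  0.89868605]
 [-0.54520752 -0.93591456]]
55 [697.64958308  74.90055293] -0.1118103933335518 0.9987124623133568 [[ 1.66598216 -1.37167781]
 [-2.43946044  1.21288886]
 [ 2.23564938  1.4202459 ]
 [-1.4621711  -1.26145695]]
65 [695.03997591  74.58828283] -0.11181039333355186 0.9929329707285744 [[ 2.48491235 -1.89351871]
 [-1.49991834  1.53871231]
 [ 1.39414067  1.94180574]
 [-2.37913468 -1.58699933]]
[1788.0839 1794.1777 1785.9569 1789.2048 1786.6632 1782.5698 1782.6207
 1789.6747 1791.2812 1782.6807 1790.0386 1778.0002 1781.3733 1786.8877
 1779.8751]
tray z [-4.04344052 11.29809693 23.93810284]
fin top [[ 495.94546568 -402.41588003   54.        ]]
[[ 2.31166688e-01 -9.72914155e-01 -9.13781205e-05 -5.25097375e+02]
 [ 9.25705964e-01  2.19978811e-01 -3.07697563e-01  4.02365539e+01]
 [ 2.99383416e-01  7.10448374e-02  9.51484210e-01 -3.79944122e+02]
 [ 0.00000000e+00  0.00000000e+00  0.00000000e+00  1.00000000e+00]]
```

```bash
python3 -m pendant '[[0,0,0,0,-2,-40,85],[0,0,0,0,-2,-55,85],[0,0,0,0,-2,-60,85],[0,0,0,0,-2,-60,85],[0,0,0,0,-2,-60,85]]' 40; python3 -m pendant '[[0,0,0,0,-2,-60,85],[0,0,0,0,-2,-40,85],[0.14,0,0,0,0,0,85],[0.14,0,0,0,0,0,85],[0.14,0,0,0,0,0,85]]'; python3 - <<'E'
from h import *
s=arm.get_state();print(s['eef_pos'],s['ee_rot'],s['t']);snap('wrist','w1')
E
```

```text
t: 0.72
eef_pos: [388.5, -436.4, 231.0]
ee_rot: [[-0.0, 0.232, -0.973], [0.0, -0.973, -0.232], [-1.0, -0.0, 0.0]]
wrist_force: [-1.2, -0.1, 0.3]
opening: 0.994
t: 1.35
eef_pos: [483.2, -409.9, 230.6]
ee_rot: [[-0.001, -0.189, -0.982], [0.001, -0.982, 0.189], [-1.0, -0.001, 0.001]]
wrist_force: [0.8, -0.1, 0.4]
opening: 0.995
[ 483.24589377 -409.86728897  230.6312262 ] [[-9.43837433e-04 -1.89219441e-01 -9.81934373e-01]
 [ 8.26489738e-04 -9.81934622e-01  1.89218695e-01]
 [-9.99999213e-01 -6.32966995e-04  1.08317458e-03]] 1.35
```

View pics/w1.png

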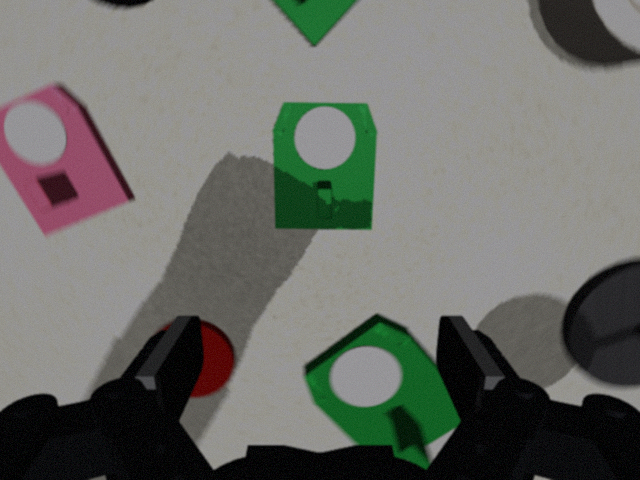

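The wrist view shows the middle tray, its disc at (325,138), its fin top at about (324,185) and its trailing corners at (275,229) and (371,229).

```bash
python3 - <<'E'
from h import *
p,d,W,k=load('w1');print(k)
hsv=cv2.cvtColor(p,cv2.COLOR_BGR2HSV);m=cv2.inRange(hsv,(45,70,20),(90,255,255));m[:95]=0;m[235:]=0
m=cv2.morphologyEx(m,cv2.MORPH_CLOSE,np.ones((9,9)))
v,u=np.nonzero(m);q=onz('w1',u,v,14.);r=cv2.minAreaRect(q[:,:2].astype(np.float32));print(r)
print('trail',onz('w1',np.array([275,371,273,377]),np.array([229,229,150,150]),14.))
print('fin top px',onz('w1',np.array([318,331,318,331]),np.array([181,181,188,188]),54.), pts('w1',[324],[185]))
q=pts('w1',*np.meshgrid(range(315,335),range(176,222)));print(q[::4,9].round(0))
o=cv2.resize(p[90:240,260:390],None,fx=4,fy=4,interpolation=cv2.INTER_CUBIC);cv2.imwrite('pics/c2.png',o)
E
```

```text
[407.98050735 319.44280108 240.37237214]
((510.3161926269531, -419.7532653808594), (88.78485870361328, 109.86795806884766), 78.40900421142578)
trail [[ 464.48121006 -365.48167066   14.        ]
 [ 447.73218924 -452.03601209   14.        ]
 [ 534.2094295  -379.62692675   14.        ]
 [ 517.14228014 -467.9101451    14.        ]]
fin top px [[ 507.08623541 -414.08503651   54.        ]
 [ 505.14487614 -424.12345009   54.        ]
 [ 501.63238283 -413.02500626   54.        ]
 [ 499.68050526 -423.11695507   54.        ]] [[ 500.66709416 -417.82836894   40.55422902]]
[[ 504. -419.   15.]
 [ 500. -418.   14.]
 [ 500. -418.   34.]
 [ 501. -418.   53.]
 [ 498. -417.   55.]
 [ 495. -417.   56.]
 [ 491. -416.   54.]
 [ 488. -415.   55.]
 [ 485. -415.   55.]
 [ 482. -414.   55.]
 [ 478. -413.   55.]
 [ 464. -411.   14.]]
```

View pics/c2.png

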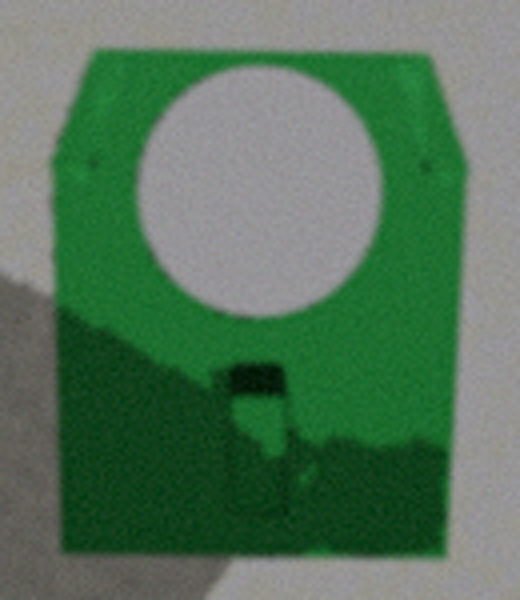

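Fin top is at about (488.5,-415.4) and z 54, and the tray yaw is -11.6°, consistent between outline and depth. I'll go down on the fin and grip it.

```bash
python3 -m pendant '[[0.012,0,0,40,4.4,-6.2,85],[0,0,0,60,0,0,85],[0,0,0,55,0,0,85],[0,0,0,40,0,0,85],[0,0,0,16,0,0,85]]' 50; python3 -m pendant '[[0,0,0,0,0,0,60],[0,0,0,0,0,0,0],[0,0,0,0,0,0,0],[0,0,0,0,0,0,0],[0,0,0,0,0,0,0]]' 60;python3 -m pendant '[[0,0,0,0,0,0,0],[0,0,0,0,0,0,0],[0,0,0,0,0,0,0],[0,0,0,-10,0,0,0],[0,0,0,-20,0,0,0]]'
```

```text
t: 2.02
eef_pos: [487.1, -414.5, 17.6]
ee_rot: [[-0.003, -0.195, -0.981], [0.003, -0.981, 0.195], [-1.0, -0.002, 0.004]]
wrist_force: [-0.1, -0.4, 0.6]
opening: 0.995
t: 2.65
eef_pos: [489.1, -416.1, 21.6]
ee_rot: [[0.002, -0.197, -0.98], [-0.001, -0.98, 0.197], [-1.0, 0.001, -0.002]]
wrist_force: [0.2, 1.0, 6.2]
opening: 0.135
t: 3.28
eef_pos: [487.8, -415.1, 50.2]
ee_rot: [[-0.002, -0.197, -0.98], [0.001, -0.98, 0.197], [-1.0, -0.001, 0.002]]
wrist_force: [-0.0, -0.2, -1.3]
opening: 0.128
```

```bash
python3 -m pendant '[[0,0,0,-35,0,0,0],[0,0,0,-45,0,0,0],[0,0,0,-40,0,0,0],[0,0,0,0,-20,3,0],[0,0,0,0,-45,7,0]]'; python3 -m pendant '[[0,0,0,0,-55,8.5,0],[0,0,0,0,-55,8.5,0],[0,0,0,0,-55,8.5,0],[0,0,0,0,-55,8.5,0],[0,0,0,0,-55,8.5,0]]';python3 -m pendant '[[0,0,0,0,-55,8.5,0],[0,0,0,0,-55,8.5,0],[0,0,0,0,-35,5.5,0],[-0.0435,0,0,0,-20,3.5,0],[-0.0435,0,0,0,0,0,0]]'; python3 - <<'E'
from h import *
s=arm.get_state();print(s['eef_pos'],s['ee_rot'],s['t'],s['wrist_force']);snap('wrist','w2');snap('top','t2')
E
```

```text
t: 3.9
eef_pos: [491.1, -349.8, 169.8]
ee_rot: [[-0.0, -0.199, -0.98], [0.0, -0.98, 0.199], [-1.0, -0.0, 0.0]]
wrist_force: [1.2, 0.4, -1.2]
opening: 0.131
t: 4.53
eef_pos: [500.0, -83.5, 169.5]
ee_rot: [[0.0, -0.172, -0.985], [0.013, -0.985, 0.172], [-1.0, -0.013, 0.002]]
wrist_force: [0.9, -0.7, -1.6]
opening: 0.133
t: 5.15
eef_pos: [488.8, 7.3, 176.2]
ee_rot: [[0.003, 0.017, -1.0], [0.073, -0.997, -0.017], [-0.997, -0.073, -0.004]]
wrist_force: [0.5, -0.4, -2.0]
opening: 0.133
[488.78950949   7.33938036 176.16799314] [[ 0.00322123  0.01716024 -0.99984756]
 [ 0.07261874 -0.9972169  -0.01688113]
 [-0.99735457 -0.07255329 -0.00445842]] 5.15 [ 0.49015881 -0.38053597 -2.01058747]
```

View pics/w2.png

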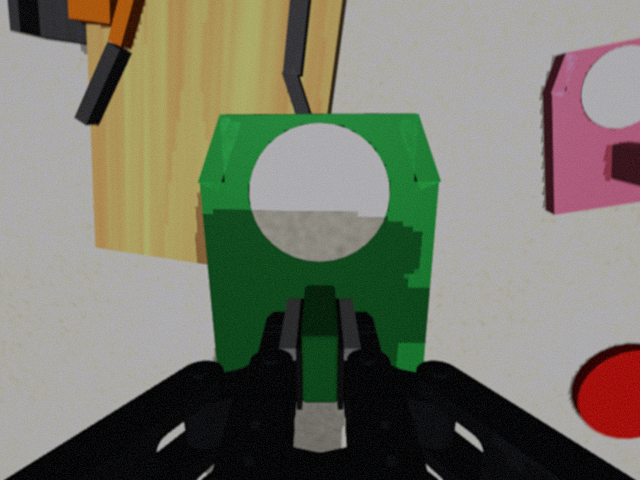

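The tray is held at about (320,240), the stand ahead left, the catch at (115,20). The wrist tilted and fell short of the move, so I'll check the joints.

```bash
python3 - <<'E'
from h import *
s=arm.get_state();print(s['joint_positions'],s['dq'])
E
python3 -m pendant '[[0,0,0,0,0,0,0],[0,0,0,0,0,0,0],[0,0,0,0,0,0,0],[0,0,0,0,0,0,0],[0,0,0,0,0,0,0]]';python3 - <<'E'
from h import *
s=arm.get_state();print(s['joint_positions'],s['dq'])
E
```

```text
[-0.03207608  0.20180264 -0.20808694  1.1598851   0.07242399  3.09420546] [-0.00990868  0.0021433   0.00474959  0.00116576  0.00107143  0.03679216]
t: 5.88
eef_pos: [489.6, 6.2, 176.4]
ee_rot: [[0.004, 0.014, -1.0], [0.072, -0.997, -0.014], [-0.997, -0.072, -0.005]]
wrist_force: [0.5, 0.0, -1.0]
opening: 0.134
[-0.03286803  0.20210789 -0.20694864  1.16008228  0.0725812   3.09460456] [ 0.0015699  -0.0009884  -0.00076961 -0.00198602 -0.00019243 -0.00136381]
```

Joint 6 is at its 3.14 limit: with this grasp the stand's heading needs about 3.44. I'll set the tray down on free table beside the stand, around (510,-50), and regrip it with the hand turned half round, which needs joint 6 at about 0.3.

```bash
python3 -m pendant '[[0,0,0,0,30,0,0],[0,0,0.072,0,30,0,0],[0,0,0,0,0,0,0],[0,0,0,0,0,0,0],[0,0,0,0,0,0,0]]';python3 - <<'E'
from h import *
s=arm.get_state();print(s['joint_positions'],s['ee_rot'],s['eef_pos'])
for u,v in((401,297),(375,230)):print(pts('top1',u,v))
E
```

```text
t: 6.5
eef_pos: [490.5, -53.1, 172.2]
ee_rot: [[0.005, 0.015, -1.0], [0.001, -1.0, -0.015], [-1.0, -0.001, -0.005]]
wrist_force: [-0.3, -0.3, -1.9]
opening: 0.131
[-1.08892093e-01  2.08707578e-01 -2.07506228e-01  1.14953695e+00
  1.80370858e-03  3.01805180e+00] [[ 0.00521168  0.01465583 -0.99987902]
 [ 0.00124469 -0.99989192 -0.01464953]
 [-0.99998564 -0.00116819 -0.00522936]] [490.46875113 -53.0635961  172.16665128]
[ 343.19019478 -244.74034498    8.08961989]
[ 549.30267991 -183.276442     50.44113161]
```

```bash
python3 -m pendant '[[0,0,0,40,0,0,0],[0,0,0,50,0,0,0],[0,0,0,35,0,0,0],[0,0,0,15,0,0,0],[0,0,0,6,0,0,0]]';python3 -m pendant '[[0,0,0,3,0,0,0],[0,0,0,0,0,0,0],[0,0,0,0,0,0,0],[0,0,0,0,0,0,85],[0,0,0,0,0,0,85]]'
```

```text
t: 7.12
eef_pos: [490.7, -53.1, 25.3]
ee_rot: [[0.004, 0.015, -1.0], [0.001, -1.0, -0.015], [-1.0, -0.001, -0.004]]
wrist_force: [0.2, -0.7, -1.4]
opening: 0.127
t: 7.75
eef_pos: [491.5, -53.6, 23.4]
ee_rot: [[0.006, 0.014, -1.0], [0.0, -1.0, -0.014], [-1.0, -0.0, -0.006]]
wrist_force: [-0.7, 0.2, -0.3]
opening: 0.551
```

```bash
python3 -m pendant '[[0,0,0,0,0,0,85],[0,0,0,0,0,0,85],[0,0,0,-30,0,0,85],[0,0,0,-40,0,0,85],[0,0,0,-40,0,0,85]]'; for i in 1; do python3 -m pendant '[[-0.18,0,0,0,0,0,85],[-0.185,0,0,0,0,0,85],[-0.185,0,0,0,0,0,85],[-0.185,0,0,0,0,0,85],[-0.185,0,0,0,0,0,85]]'; python3 -m pendant '[[-0.185,0,0,0,0,0,85],[-0.185,0,0,0,0,0,85],[-0.185,0,0,0,0,0,85],[-0.185,0,0,0,0,0,85],[-0.185,0,0,0,0,0,85]]';python3 -m pendant '[[-0.185,0,0,0,0,0,85],[-0.185,0,0,0,0,0,85],[-0.185,0,0,0,0,0,85],[-0.185,0,0,0,0,0,85],[-0.185,0,0,0,0,0,85]]';python3 -m pendant '[[-0.185,0,0,0,0,0,85],[-0.185,0,0,0,0,0,85],[0,0,0,0,0,0,85],[0,0,0,0,0,0,85],[0,0,0,0,0,0,85]]';done
python3 - <<'E'
from h import *
snap('top','t3')
p,d,c=snap('wrist','w3')
hsv=cv2.cvtColor(p,cv2.COLOR_BGR2HSV);m=cv2.inRange(hsv,(45,70,20),(90,255,255))
m=cv2.morphologyEx(m,cv2.MORPH_CLOSE,np.ones((9,9)))
n,l,s,cc=cv2.connectedComponentsWithStats(m);print(s)
s=arm.get_state();print(s['eef_pos'],s['ee_rot'],s['joint_positions'])
E
```

```text
t: 8.38
eef_pos: [490.4, -53.6, 134.2]
ee_rot: [[0.005, 0.014, -1.0], [0.001, -1.0, -0.014], [-1.0, -0.0, -0.005]]
wrist_force: [0.6, -0.1, 0.5]
opening: 0.999
t: 9.0
eef_pos: [490.6, -53.6, 133.1]
ee_rot: [[0.005, 0.808, -0.59], [0.001, -0.59, -0.808], [-1.0, 0.004, -0.003]]
wrist_force: [-0.2, 0.1, 0.8]
opening: 0.999
t: 9.62
eef_pos: [490.6, -53.6, 133.0]
ee_rot: [[0.005, 0.957, 0.29], [0.0, 0.29, -0.957], [-1.0, 0.005, 0.001]]
wrist_force: [0.1, -0.1, 0.2]
opening: 0.997
t: 10.25
eef_pos: [490.6, -53.6, 133.0]
ee_rot: [[0.005, 0.344, 0.939], [0.0, 0.939, -0.344], [-1.0, 0.002, 0.004]]
wrist_force: [-0.4, 1.1, 0.4]
opening: 0.992
t: 10.88
eef_pos: [490.6, -53.6, 133.1]
ee_rot: [[0.005, -0.01, 1.0], [0.0, 1.0, 0.01], [-1.0, 0.0, 0.005]]
wrist_force: [-0.1, 0.1, -0.6]
opening: 0.998
[[     0      0    640    480 290747]
 [   251    181    138    153  15583]
 [   164    331      1      1      1]
 [   482    344      1      1      1]
 [   486    347      1      1      1]
 [   147    357      1      1      1]
 [   162    364      1      1      1]
 [   137    372      1      1      1]
 
[... 3178 characters left out ...]
   5      5]
 [   140    475      1      5      5]
 [   185    474      1      1      1]
 [   520    475      1      5      5]
 [   555    474      1      1      1]
 [    53    477      1      3      3]
 [   177    477      1      3      3]
 [   388    477      1      3      3]
 [    38    478      1      2      2]
 [    95    478      1      2      2]
 [   465    478      1      2      2]
 [   572    478      1      2      2]]
[490.64446871 -53.59738283 133.10258733] [[ 5.14973253e-03 -1.12138640e-02  9.99923862e-01]
 [ 4.95371382e-04  9.99937027e-01  1.12114604e-02]
 [-9.99986617e-01  4.37597643e-04  5.15496326e-03]] [-0.10946309  0.2362073  -0.27746083  1.05206337  0.00105499 -0.12067339]
```

View pics/w3.png

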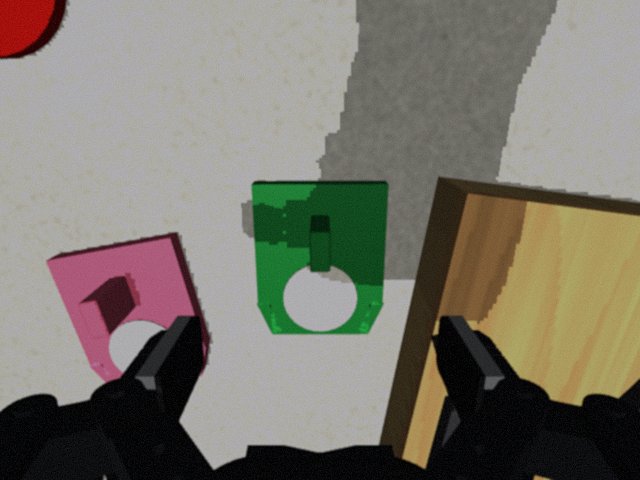

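The wrist view (now from the far side) shows the tray flat at (320,250) with its fin at (320,240), clear of pink (left) and the stand (right, deck corner about (468,193)). I'll descend, regrip and lift.

```bash
python3 - <<'E'
from h import *
q=pts('w3',*np.meshgrid(range(560,630,3),range(230,330,3)));print('deck z',np.median(q[...,2]))
q=pts('w3',*np.meshgrid(range(420,480,3),range(30,120,3)));print('table z',np.median(q[...,2]))
for z in(52,57):print(onz('w3',np.array([468,640]),np.array([193,212]),z))
o,th=np.array([697,75]),-.112
print('pred corner',o+np.array([-235*np.cos(th)+-75*-np.sin(th),-235*np.sin(th)-75*np.cos(th)]))
E
python3 -m pendant '[[0,0,0,35,0,0,50],[0,0,0,40,0,0,50],[0,0,0,25,0,0,50],[0,0,0,10,0,0,50],[0,0,0,1.5,0,0,50]]';python3 -m pendant '[[0,0,0,0,0,0,0],[0,0,0,0,0,0,0],[0,0,0,0,0,0,0],[0,0,0,0,0,0,0],[0,0,0,0,0,0,0]]' 60;python3 -m pendant '[[0,0,0,-10,0,0,0],[0,0,0,-35,0,0,0],[0,0,0,-45,0,0,0],[0,0,0,-35,0,0,0],[0,0,0,-15,0,0,0]]'
```

```text
deck z 58.10229198571736
table z 0.45127891169073564
[[455.77463203  27.88320138  52.        ]
 [465.60554782 126.15404974  52.        ]]
[[454.77891576  26.03313657  57.        ]
 [464.39018022 122.1083276   57.        ]]
pred corner [455.0899305   26.73491664]
t: 11.6
eef_pos: [491.2, -53.5, 21.5]
ee_rot: [[0.005, -0.012, 1.0], [0.001, 1.0, 0.012], [-1.0, 0.0, 0.005]]
wrist_force: [0.6, -0.5, 0.8]
opening: 0.586
t: 12.22
eef_pos: [492.0, -53.6, 22.5]
ee_rot: [[0.007, -0.013, 1.0], [0.0, 1.0, 0.013], [-1.0, 0.0, 0.007]]
wrist_force: [-0.4, 0.7, 6.3]
opening: 0.133
t: 12.85
eef_pos: [491.2, -53.7, 163.9]
ee_rot: [[0.008, -0.013, 1.0], [0.0, 1.0, 0.013], [-1.0, 0.0, 0.008]]
wrist_force: [-0.5, -1.3, -2.7]
opening: 0.129
```

```bash
python3 -m pendant '[[0,0,0,0,25,3.5,0],[0,0,0,0,50,7,0],[0,0,0,0,50,7,0],[0.06,0,0,0,24.5,4,0],[0.065,0,0,0,0,0,0]]';python3 -m pendant '[[0,0,0,20,0,0,0],[0,0,0,30,0,0,0],[0,0,0,15,0,0,0],[0,0,0,5,0,0,0],[0,0,0,0,0,0,0]]';python3 - <<'E'
from h import *
snap('side','s4');p,d,c=snap('wrist','w4')
print(arm.get_state()['joint_positions'])
E
```

```text
t: 13.48
eef_pos: [509.7, 98.0, 160.8]
ee_rot: [[0.004, 0.112, 0.994], [0.001, 0.994, -0.112], [-1.0, 0.001, 0.003]]
wrist_force: [0.7, -0.4, -1.6]
opening: 0.127
t: 14.1
eef_pos: [510.6, 96.2, 91.9]
ee_rot: [[0.005, 0.112, 0.994], [0.0, 0.994, -0.112], [-1.0, 0.001, 0.005]]
wrist_force: [0.5, 0.6, -1.5]
opening: 0.13
[ 1.86407327e-01  3.11336324e-01 -2.85106802e-01  9.68035015e-01
 -4.38834662e-04  2.98937004e-01]
```

View pics/w4.png

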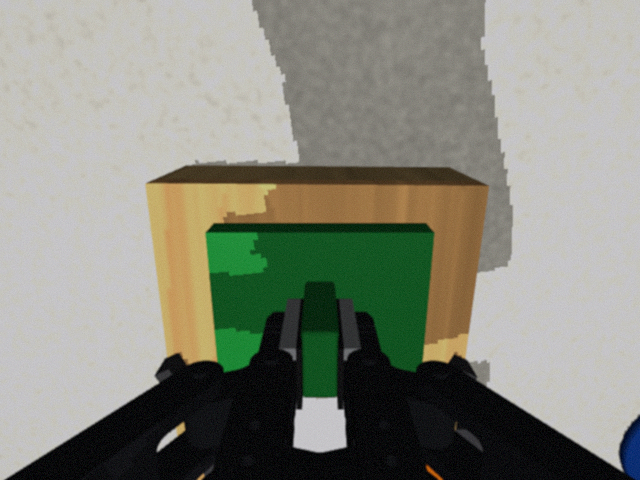

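The tray is square and centred over the apron (its edges 207–433, the deck's 148–487). I'll lower slowly to contact.

```bash
python3 -m pendant '[[0,0,0,5,0,0,0],[0,0,0,3,0,0,0],[0,0,0,2,0,0,0],[0,0,0,1,0,0,0],[0,0,0,0,0,0,0]]'
```

```text
t: 14.82
eef_pos: [510.6, 96.2, 80.8]
ee_rot: [[0.005, 0.112, 0.994], [0.0, 0.994, -0.112], [-1.0, 0.001, 0.005]]
wrist_force: [0.6, 0.2, -2.0]
opening: 0.133
```

```bash
python3 -m pendant '[[0,0,0,1,0,0,0],[0,0,0,0,0,0,0],[0,0,0,1,0,0,0],[0,0,0,0,0,0,0],[0,0,0,0,0,0,0]]'
```

```text
t: 15.45
eef_pos: [510.7, 96.2, 80.5]
ee_rot: [[0.007, 0.112, 0.994], [0.001, 0.994, -0.112], [-1.0, 0.001, 0.007]]
wrist_force: [-6.5, -1.9, 17.2]
opening: 0.133
```

```bash
python3 -m pendant '[[0,0,0,-1,0,0,0],[0,0,0,0,0,0,30],[0,0,0,0,0,0,45],[0,0,0,0,0,0,45],[0,0,0,0,0,0,45]]';python3 -m pendant '[[0,0,0,-15,0,0,45],[0,0,0,-40,0,0,45],[0,0,0,-40,0,0,45],[0,0,0,-15,0,0,45],[0,0,0,0,0,0,45]]';python3 - <<'E'
from h import *
p,d,c=snap('top','t5')
q=p
snap('wrist','w5')
hsv=cv2.cvtColor(load('w5')[0],cv2.COLOR_BGR2HSV);m=cv2.inRange(hsv,(45,70,20),(90,255,255))
m=cv2.morphologyEx(m,cv2.MORPH_CLOSE,np.ones((9,9)));n,l,s,cc=cv2.connectedComponentsWithStats(m);i=1+np.argmax(s[1:,4]);print(s[i])
v,u=np.nonzero(l==i);r=cv2.minAreaRect(onz('w5',u,v,72.)[:,:2].astype(np.float32));print(r)
th=-.112;R=np.array([[np.cos(th),-np.sin(th)],[np.sin(th),np.cos(th)]]);print('dock',(np.array(r[0])-[697,75])@R)
E
```

```text
t: 16.08
eef_pos: [510.5, 96.2, 79.7]
ee_rot: [[0.005, 0.112, 0.994], [0.0, 0.994, -0.112], [-1.0, 0.001, 0.005]]
wrist_force: [0.5, -0.2, -0.3]
opening: 0.526
t: 16.7
eef_pos: [510.5, 96.2, 190.9]
ee_rot: [[0.007, 0.112, 0.994], [0.001, 0.994, -0.112], [-1.0, 0.002, 0.007]]
wrist_force: [-1.0, -0.3, -0.2]
opening: 0.527
[  251   181   137   153 15608]
((530.7664184570312, 93.14167785644531), (88.34739685058594, 110.82450103759766), 83.62183380126953)
dock [-167.21967657   -0.55124902]
```

View pics/w5.png

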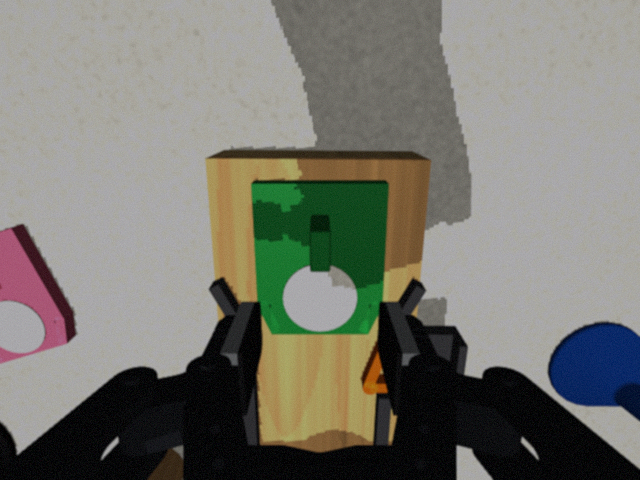

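Released, the tray lies at about dock (-167, -0.5) at yaw -6.4°, short of the catch. Now I'll shut the fingers, go behind it and down.

```bash
python3 -m pendant '[[0,0,0,0,0,-25,0],[0,0,0,0,0,-30,0],[0,0,0,0,0,-10,0],[0,0,0,30,0,0,0],[0,0,0,40,0,0,0]]';python3 -m pendant '[[0,0,0,35,0,0,0],[0,0,0,16,0,0,0],[0,0,0,5,0,0,0],[0,0,0,0,0,0,0],[0,0,0,0,0,0,0]]'
python3 -m pendant '[[0,0,0,0,0,8,0],[0,0,0,0,0,8,0],[0,0,0,0,0,8,0],[0,0,0,0,0,8,0],[0,0,0,0,0,8,0]]'
```

```text
t: 17.42
eef_pos: [446.7, 103.7, 118.7]
ee_rot: [[0.007, 0.112, 0.994], [0.001, 0.994, -0.112], [-1.0, 0.002, 0.007]]
wrist_force: [1.8, 0.4, -1.0]
opening: -0.004
t: 18.05
eef_pos: [446.7, 103.6, 64.1]
ee_rot: [[0.006, 0.112, 0.994], [0.001, 0.994, -0.112], [-1.0, 0.001, 0.006]]
wrist_force: [-0.3, -0.4, -0.8]
opening: -0.001
t: 18.68
eef_pos: [486.3, 98.9, 63.6]
ee_rot: [[0.005, 0.112, 0.994], [0.0, 0.994, -0.112], [-1.0, 0.001, 0.005]]
wrist_force: [-1.4, 0.2, 0.8]
opening: -0.006
```

```bash
python3 -m pendant '[[0,0,0,0,0,10,0],[0,0,0,0,0,10,0],[0,0,0,0,0,10,0],[0,0,0,0,0,10,0],[0,0,0,0,0,10,0]]';python3 -m pendant '[[0,0,0,0,0,10,0],[0,0,0,0,0,10,0],[0,0,0,0,0,10,0],[0,0,0,0,0,10,0],[0,0,0,0,0,10,0]]';python3 - <<'E'
from h import *
snap('side','s6');p=load('s6')[0]
cv2.imwrite('pics/s6c.png',cv2.resize(p[195:315,215:365],None,fx=4,fy=4,interpolation=cv2.INTER_CUBIC))
E
```

```text
t: 19.3
eef_pos: [535.7, 93.3, 63.7]
ee_rot: [[0.004, 0.112, 0.994], [0.0, 0.994, -0.112], [-1.0, 0.001, 0.004]]
wrist_force: [-2.3, 0.2, -0.9]
opening: -0.001
t: 19.92
eef_pos: [585.9, 87.7, 64.2]
ee_rot: [[0.005, 0.112, 0.994], [0.0, 0.994, -0.112], [-1.0, 0.001, 0.005]]
wrist_force: [-1.8, -0.2, -0.6]
opening: -0.002
```

View pics/s6c.png

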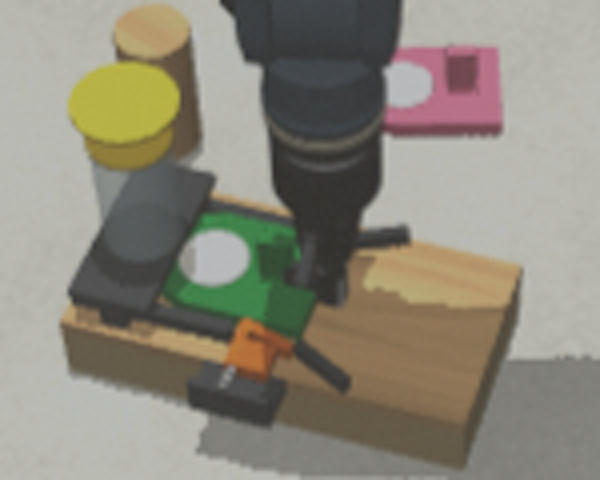

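The tray is in the channel pushing the catch aside, its nose entering under the bridge. I'll continue, slowly at the end.

```bash
python3 -m pendant '[[0,0,0,0,0,9,0],[0,0,0,0,0,9,0],[0,0,0,0,0,8,0],[0,0,0,0,0,7,0],[0,0,0,0,0,4,0]]';python3 -m pendant '[[0,0,0,0,0,2,0],[0,0,0,0,0,2,0],[0,0,0,0,0,2,0],[0,0,0,0,0,1,0],[0,0,0,0,0,0,0]]'
```

```text
t: 20.6
eef_pos: [622.3, 83.5, 64.2]
ee_rot: [[0.005, 0.112, 0.994], [0.0, 0.994, -0.112], [-1.0, 0.001, 0.005]]
wrist_force: [-1.9, -1.6, 0.4]
opening: 0.003
t: 21.22
eef_pos: [629.1, 82.9, 64.5]
ee_rot: [[0.005, 0.112, 0.994], [0.001, 0.994, -0.112], [-1.0, 0.001, 0.005]]
wrist_force: [0.3, 0.8, 0.5]
opening: 0.0
```

```bash
python3 -m pendant '[[0,0,0,0,0,1,0],[0,0,0,0,0,1,0],[0,0,0,0,0,1,0],[0,0,0,0,0,0,0],[0,0,0,0,0,0,0]]'
```

```text
t: 21.85
eef_pos: [631.9, 82.5, 64.4]
ee_rot: [[0.005, 0.112, 0.994], [0.0, 0.994, -0.112], [-1.0, 0.001, 0.005]]
wrist_force: [-0.4, -0.8, 1.0]
opening: -0.0
```

```bash
python3 -m pendant '[[0,0,0,0,0,1,0],[0,0,0,0,0,0.5,0],[0,0,0,0,0,0,0],[0,0,0,0,0,0,0],[0,0,0,0,0,0,0]]'; python3 - <<'E'
from h import *
snap('side','s7');p=load('s7')[0]
cv2.imwrite('pics/s7c.png',cv2.resize(p[195:315,215:365],None,fx=4,fy=4,interpolation=cv2.INTER_CUBIC))
E
```

```text
t: 22.48
eef_pos: [633.4, 82.3, 64.4]
ee_rot: [[0.005, 0.112, 0.994], [0.0, 0.994, -0.112], [-1.0, 0.001, 0.005]]
wrist_force: [-0.9, -1.1, 0.3]
opening: 0.004
```

View pics/s7c.png

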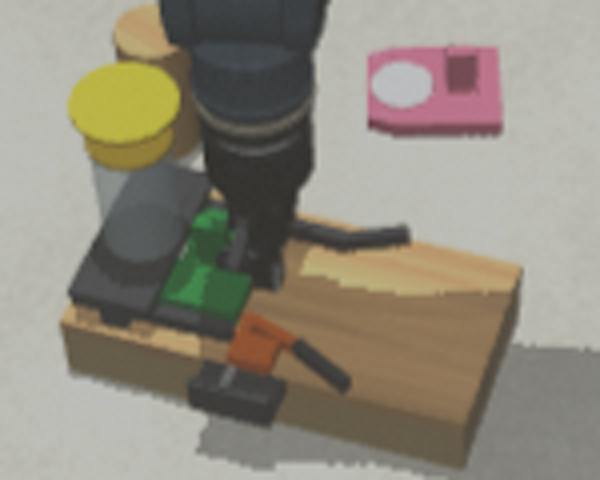

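It looks in and the catch appears sprung out, but no stop force yet. I'll nudge on in small steps.

```bash
python3 -m pendant '[[0,0,0,0,0,0.7,0],[0,0,0,0,0,0.7,0],[0,0,0,0,0,0,0],[0,0,0,0,0,0,0],[0,0,0,0,0,0,0]]'
```

```text
t: 23.15
eef_pos: [633.8, 82.3, 64.3]
ee_rot: [[0.003, 0.112, 0.994], [0.001, 0.994, -0.112], [-1.0, 0.001, 0.003]]
wrist_force: [-4.4, 1.8, 3.3]
opening: 0.002
```

```bash
python3 -m pendant '[[0,0,0,0,0,0.7,0],[0,0,0,0,0,0.7,0],[0,0,0,0,0,0,0],[0,0,0,0,0,0,0],[0,0,0,0,0,0,0]]'
```

```text
t: 23.78
eef_pos: [633.9, 82.4, 64.3]
ee_rot: [[0.001, 0.112, 0.994], [0.001, 0.994, -0.112], [-1.0, 0.001, 0.001]]
wrist_force: [-10.4, 1.9, 6.7]
opening: -0.003
```

Force rises (4, then 10 N) with the tool no longer advancing, so the tray is at the back stop. I'll withdraw, rise and check.

```bash
python3 -m pendant '[[0,0,0,0,0,-3,0],[0,0,0,0,0,-20,0],[0,0,0,0,0,-40,0],[0,0,0,-20,0,-40,0],[0,0,0,-40,0,-40,0]]';python3 -m pendant '[[0,0,0,-50,0,-30,0],[0,0,0,-50,0,-20,0],[0,0,0,-30,0,0,0],[0,0,0,0,0,0,0],[0,0,0,0,0,0,0]]';python3 - <<'E'
from h import *
snap('side','s8');snap('top','t8');snap('wrist','w8')
p=load('s8')[0];q=load('t8')[0]
a=cv2.resize(p[205:305,220:330],(440,400),interpolation=cv2.INTER_CUBIC)
b=cv2.resize(q[150:275,240:320],(360,562),interpolation=cv2.INTER_CUBIC)
o=np.zeros((600,800,3),np.uint8);o[:400,:440]=a;o[:562,440:]=b;cv2.imwrite('pics/fin.png',o)
for n in('top1','t8'):
    hsv=cv2.cvtColor(load(n)[0],cv2.COLOR_BGR2HSV);m=cv2.inRange(hsv,(155,60,80),(175,255,255));v,u=np.nonzero(m);print(n,u.mean(),v.mean())
hsv=cv2.cvtColor(q,cv2.COLOR_BGR2HSV);m=cv2.inRange(hsv,(45,80,40),(85,255,255));m[:,320:]=0;m[:150]=0;v,u=np.nonzero(m)
Q=onz('t8',u,v,72.)[:,:2];th=-.112;R=np.array([[np.cos(th),-np.sin(th)],[np.sin(th),np.cos(th)]]);D=(Q-[697,75])@R;print('tray in dock',np.percentile(D,[1,99],axis=0))
E
```

```text
t: 24.4
eef_pos: [492.0, 97.8, 123.1]
ee_rot: [[0.003, 0.112, 0.994], [-0.0, 0.994, -0.112], [-1.0, 0.0, 0.003]]
wrist_force: [1.4, 0.2, 0.4]
opening: -0.0
t: 25.02
eef_pos: [443.4, 103.5, 252.8]
ee_rot: [[0.005, 0.112, 0.994], [0.0, 0.994, -0.112], [-1.0, 0.001, 0.005]]
wrist_force: [0.0, -0.0, -1.2]
opening: -0.001
top1 374.22809457579973 232.17663421418638
t8 374.22696011004126 232.2503438789546
tray in dock [[-53.50824018 -45.77993673]
 [  6.11134185  35.20590011]]
```

View pics/fin.png

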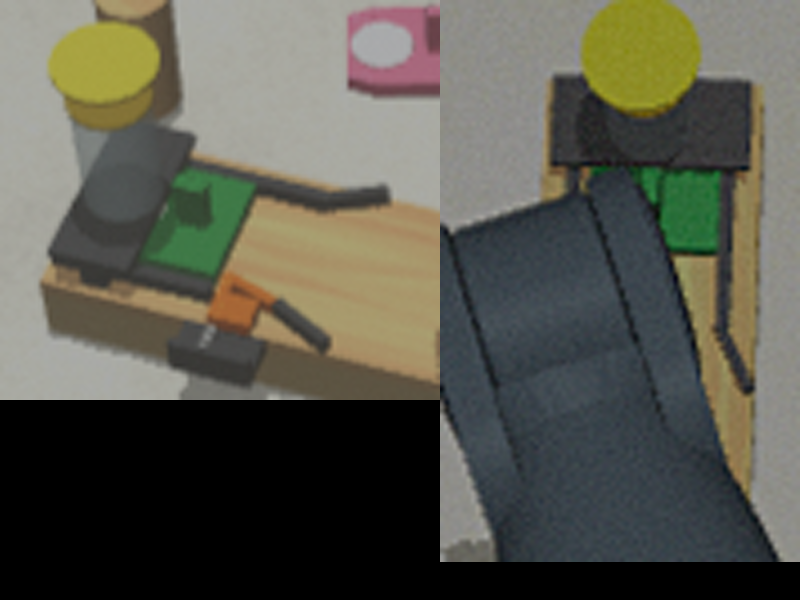

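```bash
python3 - <<'E'
from h import *
for n in('side1','s6','s7','s8'):
    hsv=cv2.cvtColor(load(n)[0],cv2.COLOR_BGR2HSV)[265:300,262:300];m=cv2.inRange(hsv,(4,150,60),(16,255,255));v,u=np.nonzero(m);print(n,len(u),u.mean()+262,v.mean()+265,v.min()+265,v.max()+265)
p=arm.get_state();print(p['t'],p['wrist_force']);print(arm.finish_job())
E
```

```text
side1 124 278.8225806451613 279.94354838709677 273 286
s6 120 278.05833333333334 281.59166666666664 275 287
s7 117 278.8034188034188 279.8376068376068 273 286
s8 123 278.8292682926829 279.8861788617886 273 286
25.175 [-0.3688565   0.65263486  0.17737237]
the job is handed in; nothing more can be done
None
```

The green tray is loaded in the stand, pushed home with the catch sprung out behind it, and I handed the job in at about 25 s; no verdict was reported.

- **Choice:** I took the middle-sized green tray, which measured 112 x 89 mm.
- **Regrip:** On the first carry, joint 6 reached its limit. I set the tray down gently on free table beside the stand and gripped it again with the hand turned half round.
- **Placing:** I laid it on the apron at stand x about -167 mm, y about 0, and let go with the deck already touching.
- **Pushing:** I pushed it in with shut fingers until the force rose to 10 N at the back stop with no further advance, then moved the hand clear.

**Last checks:**
- **Tray position:** The trailing end is at about x = -53.5 mm in the stand, which suggests the tray is within about 2 mm of home. The arm hid part of the tray from the top camera, so I could not measure its sideways position or level there. The side view shows it in the channel and flat.
- **Catch:** The orange catch is back at its starting pixel in the side view (row 279.9 at the start and now, 281.6 while pushed aside).
- **Pink tray:** It has not moved (under 0.1 pixel).
- **Other bystanders:** I did not measure them at the end, but the hand never came close to any of them.
- **Hand:** It is well clear of everything, and the wrist force is about zero.

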